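# Open the garnish caddy for service

### The job

Open the wide garnish caddy for service: with the fingertips under the overhanging lip of each of its two lids, push the lid up and over until it passes upright and leans back on its rest rail, staying open by its own weight. Only push with the fingertips or the outside of the fingers: do not take a lid between the fingers and do not fling it. Leave the narrow straw box shut and everything else standing where it is.

Things in the scene. Friction and masses are not known exactly. Their poses are not given: they have to be found in the camera images.
- caddy: Garnish caddy: a fixed steel box 160 mm deep (its x), 312 mm wide (its y), rim at 110 mm, two lids 150 mm wide with a 6 mm gap. Origin: centre of the underside. It stands end-on: its x runs from the lip side to the hinge side (to the robot's left, about world +y, within 0.3 rad), its y to the end nearer the robot. A thin rest rail stands behind the hinges, 52 mm above the lids.
- lip_near (a point): Middle of the front edge of the near lid (the robot-side half of the caddy), at mid-sheet, 182 mm in front of the hinge line; it moves with the lid. The lid is a 4 mm steel sheet with a rolled edge (bottom 5 mm below this point) that overhangs the caddy's front wall by 22 mm; below the overhang is free space down to the counter, 113 mm beneath the shut lip. Frame as hinge_near.
- hinge_near (a point): Middle of the near lid's hinge line, at mid-sheet, 113 mm above the counter. The frame turns with the lid: y along the hinge (parallel to the caddy's y), x from the lip to the hinge, z out of the lid's upper face.
- lid_near (a joint): Angle of the near lid, rad: 0 shut (level), 1.57 upright, 1.92 leaning back on the rest rail (its stop). Weighs about 0.26 kg (1.3 N at the lip lifts it), free-swinging: let go short of upright it falls shut, past upright it falls back onto the rail and stays.
- lip_far (a point): Middle of the front edge of the far lid (the far half of the caddy), at mid-sheet, 182 mm in front of the hinge line; it moves with the lid. The lid is a 4 mm steel sheet with a rolled edge (bottom 5 mm below this point) that overhangs the caddy's front wall by 22 mm; below the overhang is free space down to the counter, 113 mm beneath the shut lip. Frame as hinge_far.
- hinge_far (a point): Middle of the far lid's hinge line, at mid-sheet, 113 mm above the counter. The frame turns with the lid: y along the hinge (parallel to the caddy's y), x from the lip to the hinge, z out of the lid's upper face.
- lid_far (a joint): Angle of the far lid, rad: 0 shut (level), 1.57 upright, 1.92 leaning back on the rest rail (its stop). Weighs about 0.26 kg (1.3 N at the lip lifts it), free-swinging: let go short of upright it falls shut, past upright it falls back onto the rail and stays.
- straw_box: The straw box: the same make with one narrow lid; 160 mm deep, 110 mm wide, rim at 110 mm, fixed on the robot's left or right, well clear of the caddy (its place is swapped with a tray of cup lids). Not to be opened. Origin at the centre of its underside.
- straw_lid (a joint): Angle of the straw box's lid, rad: 0 shut. To stay shut.
- cup_stack: Stack of six nested paper cups, 80 mm across the rim, 145 mm tall, upright behind the caddy's hinge side. A bystander: leave it alone. Origin at the centre of its underside.
- syrup: Clear squeeze bottle, 58 mm across, 170 mm tall, upright beside the caddy's far end. A bystander: leave it alone. Origin at the centre of its underside.
- tongs: Steel serving tongs lying flat on the counter in front of the caddy's lips, 220 mm long, 45 mm wide, 13 mm tall. A bystander: leave it alone. Origin at its middle, on the counter.
- taster: Small paper tasting cup, 54 mm across, 55 mm tall, upright in front of the caddy, about 110 mm out from the lips, between the two lids. A bystander: leave it alone. Origin at the centre of its underside.
- cup: Paper cup, 80 mm across, 90 mm tall, upright behind the caddy's hinge side. A bystander: leave it alone. Origin at the centre of its underside.
- sugar_pot: White ceramic pot, 72 mm across, 70 mm tall, far left on the counter. A bystander: leave it alone. Origin at the centre of its underside.

How it is judged:
By the outcome, as a careful person would: the job done as asked, in the order asked, and still so for the second after the job is handed in, with the robot touching nothing.
It also fails if it takes over 58 s, if anything falls off the work surface, if the arm or the gripper's body presses on something with over 40 N, if the wrist force passes 120 N, or if a joint passes its speed limit or range.

### The arm

A 6-joint arm with a two-finger parallel gripper is mounted at the origin on the work surface. World frame = base frame: x ahead of the robot, y to its left, z up, the work surface at z = 0. Lengths are in m, angles in degrees, forces in N, time in s.
With the tool pointing down it reaches from about 0.3 to 0.75 m from the base axis. Payload 8.5 kg.
Tool frame: the origin (TCP) lies on the centre line of the jaws, within the pads' length; the fingertips stand 19 mm ahead of it and the grasp point (between the pads) is the TCP (env.tcp_to_tips is the z of the fingertips in the tool frame, in m); z points along the fingers, y is the line along which they close (so a half turn about z gives the same grasp; the last joint's range is limited). The gripper opens to 85 mm and grips with 20 to 120 N. Pads are 22 mm wide; open, the fingers measure 114 mm over their backs; the gripper's body (76 mm by 85 mm) begins 54 mm behind the grasp point. The pads swing forward as they close: fully open they stand 13 mm farther back than shut.
Start: joints at [-12.336, 21.807, 74.336, -0, 83.858, -12.336], TCP at [0.55, 0, 0.22] pointing down, gripper open.
Joint ranges: [-178.18, 178.18], [-50.72, 133.34], [12.68, 142.11], [-81.47, 261.47], [9.98, 163.14], [-165.26, 165.26]. Speed limits (degrees/s): [136.94, 136.94, 180, 180, 180, 180].

### API

Orientations are given as a 3x3 rotation matrix whose columns are the frame's x, y, z axes.
In Python, from rig import env gives the robot as it stands.
- The arm moves only by the tool servo_tool, never from a script. Its argument "steps" is a list of rows, each an object of numbers: "tx", "ty", "tz": the shift along the world's x, y, z in cm; "yaw": the turn about the world's z in degrees; "claw": the finger opening in cm, from 0 to 8.54. In form: [{"tx": .., "ty": .., "tz": .., "yaw": .., "claw": ..}, ...]. A call has 1 to 20 rows; each row shifts and turns the commanded pose from where the row before left it; what a row does not reach is not made up. A row lasts 1/10 s, in which the tool goes at most 50 mm and 8.59 degrees, less where a joint would pass 70% of its speed; a pose out of reach is approached as far as the arm can. A call with a gripper value outside its range is refused whole. The fingers move at their own pace and stop on an object; "newtons" is the grip in N (left out, the last holds). Time passes only in rows, so rows that do not move let the fingers close. It gives the time, the measured TCP pose, the force, the opening and the grip force at its end, in the units of the state.
- env.observe(): the state, without advancing time (a new reading comes with each control period).
- env.get_image(name): name is "scene" or "side" or "wrist"; returns (picture, depth): 480x640x3 uint8, red, green, blue; 480x640 float32, m along the optical axis (not along the pixel's ray), 0 where there is no reading.
- env.camera_model(name): a dict with "fovy" (degrees; the focal length in pixels is half the picture's height over the tangent of half this angle, whatever the lens; pixels are square), "cx", "cy" (the principal point, pixels), "dist_coeffs" ([k1, k2, p1, p2, k3] as OpenCV has them; the pictures are not rectified), "T" (4x4, takes a point from camera to world coordinates). Camera axes: x right, y down, z forward; pixel columns grow to the right and rows downward; lengths in m; the calibration is good to about 2 mm. A picture is of the moment at which its call begins: read the wrist's pose just before it. camera_model takes no time and is no camera call; for the wrist camera it gives the pose at the moment of the call.
- env.close_job(): hands the job in; it is judged then, once.
The state is a dict: "time_s": time; "q": joint angles; "qvel": joint speeds; "joint_efforts": joint torques, N m; "position": TCP position; "tool_rot": TCP orientation; "ft_force": force on the tool from outside, world axes, zero at the start; "wrist_torque": the same for the moment, N m; "grip_width": finger opening in m; "gripper_force": force on a finger pad.
Only numpy, scipy, OpenCV 4.12 (cv2) and the standard library are available. Lean on these libraries where they do the work, as an engineer would, in place of code of your own. Each camera call takes 0.05 s, during which the arm holds its last target. There are 200 camera calls.

## Working session

There is one attempt and no reset: what is moved stays moved. The work goes in short steps, Python scripts to look and compute and a tool call to move; the robot and the scene stay as the last step left them, time stands still between calls to the robot, and variables do not carry over. Pictures are saved under pics/ and viewed, at most 10 in all, crops included, and the job is handed in when it is done.

Besides the shell and the picture viewer there is one more tool, called after "Request:" by a JSON object that holds its "fn" and its "kwargs", one argument or row to a line. servo_tool: Moves the arm, as the interface text tells. Its arguments: {"type":"object","properties":{"steps":{"type":"array"},"newtons":{"type":"number"}},"required":["steps"]}

```bash
mkdir -p pics; cat > h.py <<'E'
import numpy as np,cv2
from rig import env
def cloud(name):
    m=env.camera_model(name); p,d=env.get_image(name)
    f=240/np.tan(np.radians(m["fovy"])/2)
    K=np.array([[f,0,m["cx"]],[0,f,m["cy"]],[0,0,1]])
    v,u=np.mgrid[:480,:640]
    n=cv2.undistortPoints(np.stack([u.ravel(),v.ravel()],1).astype(np.float64)[:,None],K,np.array(m["dist_coeffs"],float))[:,0].reshape(480,640,2)
    T=np.array(m["T"])
    P=np.dstack([n[...,0]*d,n[...,1]*d,d])@T[:3,:3].T+T[:3,3]
    P[d==0]=np.nan
    return p,P
E
python3 - <<'E'
from h import *
for n in("scene","side"):
    p,P=cloud(n); np.save(f"/tmp/{n}.npy",P); cv2.imwrite(f"pics/{n}0.png",p[...,::-1])
    print(n,np.round(np.array(env.camera_model(n)["T"])[:3,[2,3]].T,2))
    m=(abs(P[...,2]-.115)<.004)
    print(m.sum(),np.nanpercentile(P[m],[1,50,99],axis=0).round(3))
print(env.observe(),env.tcp_to_tips)
E
```

```text
scene [[-0.41  0.62 -0.67]
 [ 1.08 -0.75  0.9 ]]
7795 [[-0.65  -0.527  0.111]
 [ 0.562  0.022  0.115]
 [ 1.249  1.606  0.119]]
side [[ 0.31  0.55 -0.77]
 [ 0.15 -0.75  1.19]]
7010 [[-0.027 -0.525  0.111]
 [ 0.564  0.004  0.115]
 [ 1.25   1.602  0.119]]
{'time_s': 0.1, 'q': array([-1.23339753e+01,  2.18373583e+01,  7.43783214e+01,  2.35041682e-03,
        8.38603756e+01, -1.23355953e+01]), 'qvel': array([ 0.05053996, -0.08668271, -0.1424625 , -0.03877046, -0.04864737,
        0.003374  ]), 'joint_efforts': array([ 3.76895419e-03, -4.49219084e+01, -2.31655884e+01, -2.33104493e-04,
        3.63802450e-03,  7.57992581e-06]), 'position': array([5.49722973e-01, 8.67812214e-05, 2.19883702e-01]), 'tool_rot': array([[-2.36521021e-05,  9.99999170e-01, -1.28806318e-03],
       [ 9.99999947e-01,  2.40686731e-05,  3.23394265e-04],
       [ 3.23424998e-04, -1.28805546e-03, -9.99999118e-01]]), 'ft_force': array([-1.30118291, -0.15074243, -0.2198868 ]), 'wrist_torque': array([-0.00384868,  0.02664888, -0.05319551]), 'gripper_force': 0.0, 'grip_width': 0.08596180080212777} 0.019
```

View pics/scene0.png

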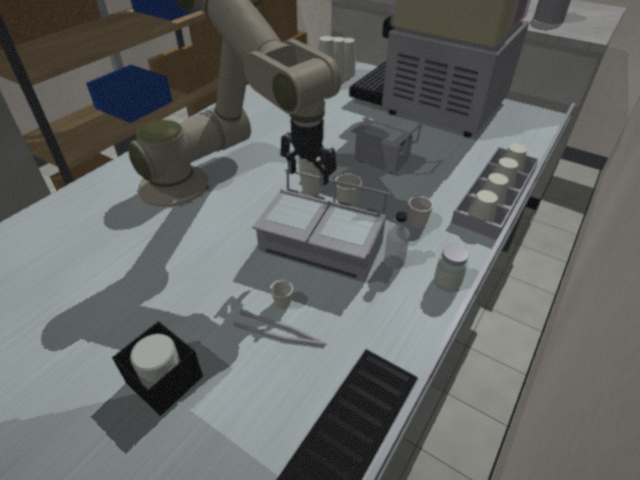

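View pics/side0.png

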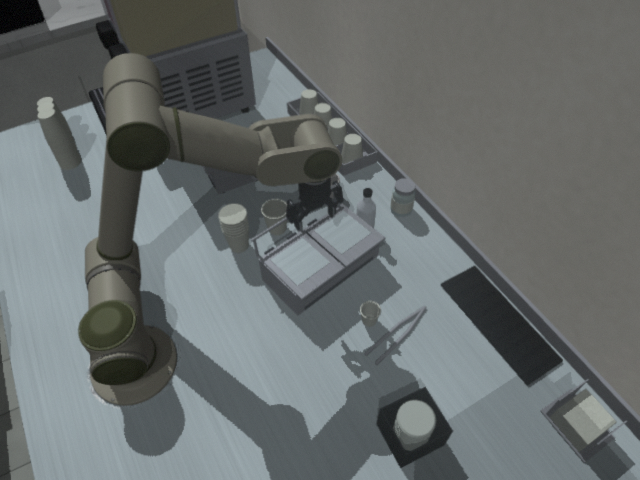

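The scene view shows the caddy at pixels (255–385, 190–275), with the hinge rail at its back (+y). The taster is at (282,292) and the tongs at (275,328), both in front of it. The cups stand behind it, and the syrup bottle (398,240) is at the far end. The tool can only yaw, so I'll press the vertical finger faces against the lip edge and swing it up. Next I'll measure the caddy's pose.

```bash
python3 - <<'E'
from h import *
for n,(u0,u1,v0,v1) in {"scene":(250,392,185,280),"side":(250,392,200,312)}.items():
    P=np.load(f"/tmp/{n}.npy"); Q=P[v0:v1,u0:u1]
    m=(abs(Q[...,2]-.114)<.006)&(abs(Q[...,0]-.56)<.25)
    r=cv2.morphologyEx(m.astype(np.uint8),cv2.MORPH_OPEN,np.ones((3,3)))
    k,l,s,c=cv2.connectedComponentsWithStats(r)
    print(n,s[1:][s[1:,4]>100])
    q=Q[r>0]
    rect=cv2.minAreaRect(q[:,:2].astype(np.float32)*1000); print(rect,cv2.boxPoints(rect).round(),np.median(q[:,2]))
P=np.load("/tmp/scene.npy")
for nm,(u,v) in dict(taster=(282,290),tongs1=(245,318),tongs2=(322,344),syr=(398,235),cup=(348,185)).items():
    print(nm,P[v-2:v+3,u-2:u+3].reshape(-1,3)[12].round(3))
p=cv2.imread("pics/scene0.png")[130:370,220:440]
cv2.imwrite("pics/c1.png",cv2.resize(p,None,fx=2.5,fy=2.5,interpolation=2))
E
```

```text
scene [[   2    4   77   53 2481]
 [  57   16   78   58 2808]]
((591.2234497070312, 22.73809051513672), (349.58416748046875, 207.60409545898438), 11.647873878479004) [[ 399.   89.]
 [ 441. -114.]
 [ 783.  -44.]
 [ 741.  160.]] 0.11567920070543636
side [[  11    5  124   95 5413]]
((607.1470336914062, 17.893836975097656), (380.8999328613281, 188.1830596923828), 11.938940048217773) [[ 401.   71.]
 [ 440. -114.]
 [ 813.  -35.]
 [ 774.  149.]] 0.11531664763322969
taster [ 0.591 -0.18   0.025]
tongs1 [ 0.556 -0.285 -0.001]
tongs2 [ 0.756 -0.247  0.009]
syr [0.778 0.067 0.118]
cup [0.592 0.128 0.161]
```

View pics/c1.png

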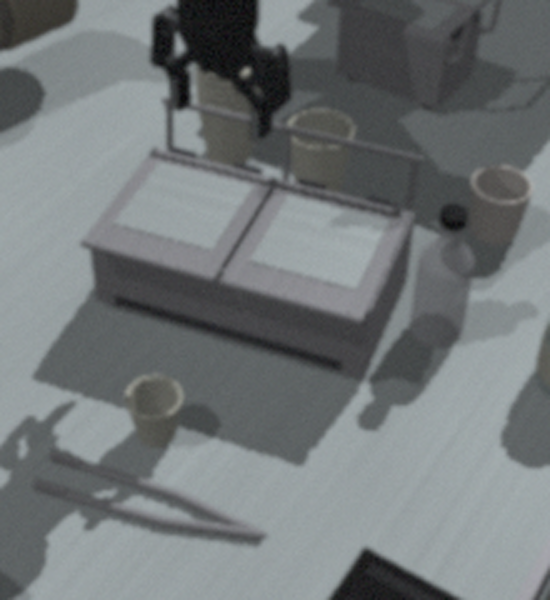

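The caddy is yawed about 11.8°. In world (x, y), the near lip is at about (0.514, −0.098) and the far lip at about (0.667, −0.066). I'll move to a standoff in front of the near lip with the jaws shut.

Request:
{"fn": "servo_tool", "kwargs": {
  "steps": [
    {"tx": -0.6,"ty": -3.4,"yaw": 5.9,"claw": 0},
    {"tx": -0.7,"ty": -3.4,"yaw": 5.9,"claw": 0},
    {"tx": -0.7,"ty": -3.4,"claw": 0},
    {"tx": -0.8,"ty": -3.5,"claw": 0},
    {"tz": -4,"claw": 0},
    {"tz": -4,"claw": 0},
    {"tz": -3.5,"claw": 0},
    {"claw": 0},
    {"claw": 0}
  ],
  "newtons": 30
}}

```text
invalid input at $.steps[0]: expected keys tx, ty, tz, yaw, claw
```

```bash
python3 - <<'E'
from h import *
for n in("scene","wrist"):
    p,P=cloud(n); np.save(f"/tmp/{n}.npy",P)
    if n=="scene": p=cv2.resize(p[130:340,200:440],None,fx=2.5,fy=2.5,interpolation=2)
    cv2.imwrite(f"pics/{n}1.png",p[...,::-1])
P=np.load("/tmp/side.npy").reshape(-1,3); P=np.vstack([P,np.load("/tmp/scene.npy").reshape(-1,3)])
t=np.radians(11.8);A=P[:,0]*np.cos(t)+P[:,1]*np.sin(t);B=-P[:,0]*np.sin(t)+P[:,1]*np.cos(t)
m=abs(P[:,2]-.1155)<.004
for r in((.43,.5),(.5,.56),(.58,.64),(.64,.7)):
    k=m&(A>r[0])&(A<r[1])&(B>-.26)&(B<.02); print(r,np.histogram(B[k],np.arange(-.226,-.18,.004))[0])
k=m&(B>-.18)&(B<-.06)&(A>.38)&(A<.76);h,e=np.histogram(A[k],np.arange(.38,.76,.006));print(list(zip(e.round(3),h)))
E
```

```text
(0.43, 0.5) [ 0  0  0  0  0  0 49 68 55 59 67]
(0.5, 0.56) [ 0  0  0  0  0  3 37 52 44 55 46]
(0.58, 0.64) [ 0  0  0  0  0  1 48 47 43 42 54]
(0.64, 0.7) [ 0  0  0  0  0  0 51 61 46 50 48]
[(np.float64(0.38), np.int64(0)), (np.float64(0.386), np.int64(0)), (np.float64(0.392), np.int64(0)), (np.float64(0.398), np.int64(0)), (np.float64(0.404), np.int64(10)), (np.float64(0.41), np.int64(111)), (np.float64(0.416), np.int64(142)), (np.float64(0.422), np.int64(134)), (np.float64(0.428), np.int64(136)), (np.float64(0.434), np.int64(140)), (np.float64(0.44), np.int64(144)), (np.float64(0.446), np.int64(136)), (np.float64(0.452), np.int64(136)), (np.float64(0.458), np.int64(144)), (np.float64(0.464), np.int64(137)), (np.float64(0.47), np.int64(124)), (np.float64(0.476), np.int64(137)), (np.float64(0.482), np.int64(146)), (np.float64(0.488), np.int64(145)), (np.float64(0.494), np.int64(140)), (np.float64(0.5), np.int64(141)), (np.float64(0.506), np.int64(130)), (np.float64(0.512), np.int64(142)), (np.float64(0.518), np.int64(132)), (np.float64(0.524), np.int64(132)), (np.float64(0.53), np.int
[... 621 characters left out ...]
float64(0.638), np.int64(132)), (np.float64(0.644), np.int64(141)), (np.float64(0.65), np.int64(139)), (np.float64(0.656), np.int64(130)), (np.float64(0.662), np.int64(131)), (np.float64(0.668), np.int64(133)), (np.float64(0.674), np.int64(131)), (np.float64(0.68), np.int64(143)), (np.float64(0.686), np.int64(128)), (np.float64(0.692), np.int64(139)), (np.float64(0.698), np.int64(129)), (np.float64(0.704), np.int64(133)), (np.float64(0.71), np.int64(133)), (np.float64(0.716), np.int64(62)), (np.float64(0.722), np.int64(0)), (np.float64(0.728), np.int64(0)), (np.float64(0.734), np.int64(0)), (np.float64(0.74), np.int64(3)), (np.float64(0.746), np.int64(24)), (np.float64(0.752), np.int64(18))]
```

View pics/scene1.png

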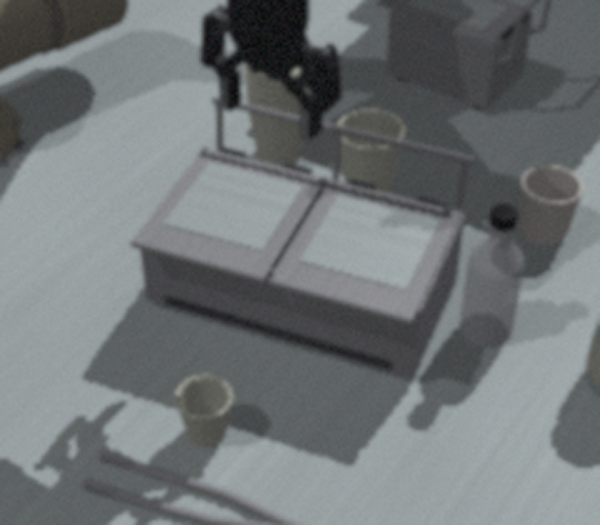

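View pics/wrist1.png

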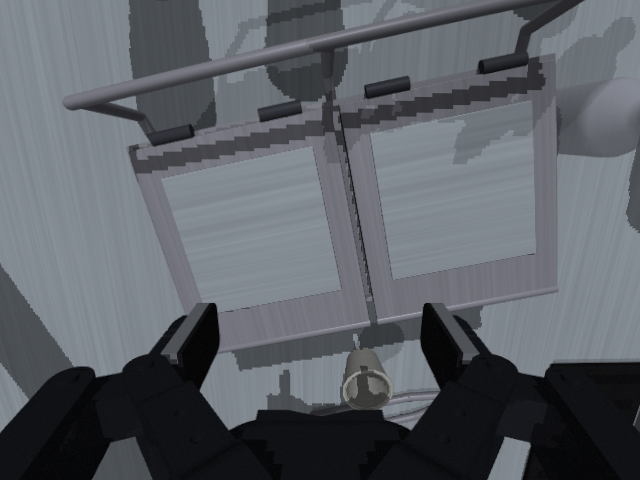

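The first move was refused because every key is required, so nothing moved. The wrist view shows both lids, the lip edge across rows 290–350, and the taster at (367,385). The edges confirm the fit: the front edge is at b = −0.202, and the lid centres are at a = 0.486 and 0.643. I'll send the move again.

Request:
{"fn": "servo_tool", "kwargs": {
  "steps": [
    {"tx": -0.6,"ty": -3.4,"tz": 0,"yaw": 5.9,"claw": 0},
    {"tx": -0.6,"ty": -3.4,"tz": 0,"yaw": 5.9,"claw": 0},
    {"tx": -0.6,"ty": -3.4,"tz": 0,"yaw": 0,"claw": 0},
    {"tx": -0.7,"ty": -3.5,"tz": 0,"yaw": 0,"claw": 0},
    {"tx": 0,"ty": 0,"tz": -4,"yaw": 0,"claw": 0},
    {"tx": 0,"ty": 0,"tz": -4,"yaw": 0,"claw": 0},
    {"tx": 0,"ty": 0,"tz": -3.5,"yaw": 0,"claw": 0},
    {"tx": 0,"ty": 0,"tz": 0,"yaw": 0,"claw": 0},
    {"tx": 0,"ty": 0,"tz": 0,"yaw": 0,"claw": 0}
  ],
  "newtons": 30
}}

```text
time_s: 1.1
position: [0.5254, -0.1371, 0.1062]
tool_rot: [[-0.205, 0.979, 0.0], [0.979, 0.205, -0.0], [-0.0, 0.0, -1.0]]
ft_force: [0.2, 0.5, 1.7]
grip_width: 0.0001
gripper_force: 0.0
```

```bash
python3 - <<'E'
from h import *
n="wrist"
p,P=cloud(n); cv2.imwrite(f"pics/{n}2.png",p[...,::-1])
p,P=cloud("scene");p=cv2.resize(p[130:340,200:440],None,fx=2.5,fy=2.5,interpolation=2);cv2.imwrite("pics/scene2.png",p[...,::-1])
o=env.observe();print(o["position"],o["ft_force"],o["grip_width"]);print(o["tool_rot"].round(3))
E
```

```text
[ 0.52600741 -0.13739351  0.10745631] [ 1.07204852 -0.49165582 -0.11741507] 3.552504633682611e-05
[[-0.205  0.979  0.003]
 [ 0.979  0.205 -0.002]
 [-0.002  0.003 -1.   ]]
```

View pics/scene2.png

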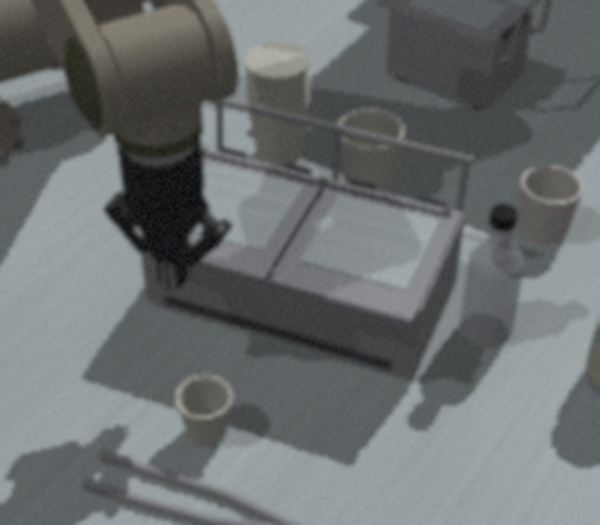

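The closed fingers now stand in front of the near lip, at pixel (175,285), clear of the taster. Next I'll move in until they touch.

Request:
{"fn": "servo_tool", "kwargs": {
  "steps": [
    {"tx": -0.2,"ty": 1.0,"tz": 0,"yaw": 0,"claw": 0},
    {"tx": -0.2,"ty": 1.0,"tz": 0,"yaw": 0,"claw": 0},
    {"tx": -0.14,"ty": 0.7,"tz": 0,"yaw": 0,"claw": 0},
    {"tx": -0.06,"ty": 0.3,"tz": 0,"yaw": 0,"claw": 0}
  ]
}}

```text
time_s: 1.6
position: [0.5188, -0.1059, 0.1058]
tool_rot: [[-0.206, 0.979, 0.0], [0.979, 0.206, -0.0], [-0.0, 0.0, -1.0]]
ft_force: [0.1, 0.8, -0.2]
grip_width: -0.0
gripper_force: 0.0
```

Request:
{"fn": "servo_tool", "kwargs": {
  "steps": [
    {"tx": -0.06,"ty": 0.3,"tz": 0,"yaw": 0,"claw": 0},
    {"tx": -0.06,"ty": 0.3,"tz": 0,"yaw": 0,"claw": 0},
    {"tx": 0,"ty": 0,"tz": 0,"yaw": 0,"claw": 0}
  ]
}}

```text
time_s: 1.9
position: [0.5177, -0.1008, 0.1054]
tool_rot: [[-0.205, 0.979, -0.0], [0.979, 0.205, 0.0], [0.0, -0.0, -1.0]]
ft_force: [0.5, 0.1, -0.6]
grip_width: -0.0003
gripper_force: 0.0
```

```bash
python3 - <<'E'
from h import *
p,P=cloud("wrist"); cv2.imwrite("pics/wrist3.png",p[...,::-1])
E
```

```text
(no output)
```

View pics/wrist3.png

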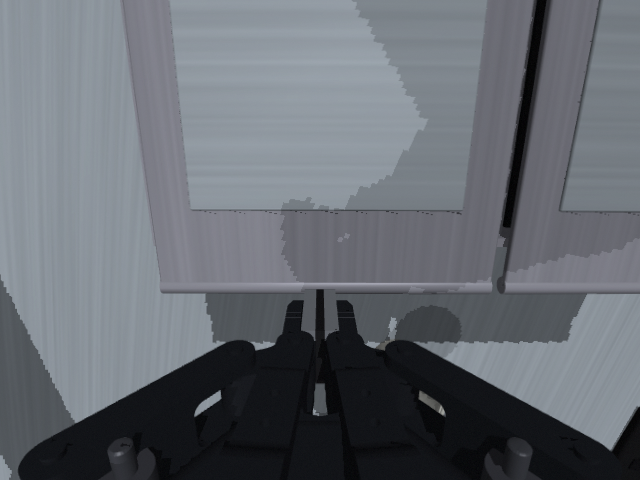

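The pads at (320,290) are just meeting the rolled lip edge, and the yaw is parallel to it. I'll press a little more.

Request:
{"fn": "servo_tool", "kwargs": {
  "steps": [
    {"tx": -0.04,"ty": 0.2,"tz": 0,"yaw": 0,"claw": 0},
    {"tx": -0.04,"ty": 0.2,"tz": 0,"yaw": 0,"claw": 0},
    {"tx": 0,"ty": 0,"tz": 0,"yaw": 0,"claw": 0}
  ]
}}

```text
time_s: 2.25
position: [0.5169, -0.0968, 0.1054]
tool_rot: [[-0.205, 0.979, -0.0], [0.979, 0.205, 0.0], [0.0, -0.0, -1.0]]
ft_force: [-0.2, -0.5, 0.1]
grip_width: -0.0003
gripper_force: 0.0
```

Request:
{"fn": "servo_tool", "kwargs": {
  "steps": [
    {"tx": -0.04,"ty": 0.2,"tz": 0,"yaw": 0,"claw": 0},
    {"tx": -0.04,"ty": 0.2,"tz": 0,"yaw": 0,"claw": 0},
    {"tx": 0,"ty": 0,"tz": 0,"yaw": 0,"claw": 0}
  ]
}}

```text
time_s: 2.55
position: [0.5161, -0.0927, 0.1054]
tool_rot: [[-0.205, 0.979, -0.0], [0.979, 0.205, 0.0], [0.0, -0.0, -1.0]]
ft_force: [-0.5, 0.6, -0.3]
grip_width: 0.0003
gripper_force: 0.0
```

```bash
python3 - <<'E'
from h import *
p,P=cloud("wrist"); o=env.observe();print(o["position"])
t=np.radians(11.8)
for v in range(225,345,6):
    print(v,[tuple((np.array([q[0]*np.cos(t)+q[1]*np.sin(t),-q[0]*np.sin(t)+q[1]*np.cos(t),q[2]])*1000).round().tolist()) for q in P[v,[200,309,331]]], p[v,[309,331]].tolist())
cv2.imwrite("pics/wrist4.png",cv2.resize(p[180:400,200:440],None,fx=2.5,fy=2.5)[...,::-1])
E
```

```text
[ 0.51615042 -0.09285887  0.10542482]
225 [(436.0, -157.0, 116.0), (482.0, -157.0, 117.0), (491.0, -157.0, 116.0)] [[114, 121, 128], [115, 122, 129]]
231 [(435.0, -160.0, 114.0), (482.0, -160.0, 115.0), (491.0, -160.0, 115.0)] [[107, 106, 115], [63, 63, 68]]
237 [(435.0, -163.0, 115.0), (482.0, -163.0, 115.0), (491.0, -163.0, 115.0)] [[106, 106, 115], [106, 106, 115]]
243 [(434.0, -166.0, 114.0), (482.0, -165.0, 115.0), (492.0, -165.0, 115.0)] [[106, 106, 115], [107, 107, 115]]
249 [(434.0, -168.0, 115.0), (482.0, -168.0, 114.0), (492.0, -168.0, 115.0)] [[105, 106, 114], [106, 107, 116]]
255 [(434.0, -171.0, 116.0), (482.0, -171.0, 115.0), (492.0, -171.0, 114.0)] [[106, 106, 115], [107, 106, 116]]
261 [(434.0, -174.0, 115.0), (482.0, -173.0, 116.0), (492.0, -173.0, 116.0)] [[106, 105, 114], [107, 107, 115]]
267 [(433.0, -177.0, 114.0), (482.0, -177.0, 115.0), (492.0, -176.0, 115.0)] [[105, 106, 114], [105, 106, 115]]
273 [(433.0, -180.0, 115.0), (482.0, -179.0, 115.0), (492.0, -179.0, 115.0)] [[106, 106, 114], [107, 107, 115]]
279 [(433.0, -183.0, 114.0), (482.0, -182.0, 115.0), (492
[... 411 characters left out ...]
2.0, -185.0, 134.0), (491.0, -185.0, 133.0)] [[84, 87, 92], [84, 87, 92]]
309 [(431.0, -198.0, 114.0), (483.0, -185.0, 138.0), (491.0, -185.0, 138.0)] [[85, 88, 93], [84, 87, 92]]
315 [(387.0, -264.0, 1.0), (483.0, -184.0, 144.0), (491.0, -185.0, 142.0)] [[84, 87, 92], [84, 88, 93]]
321 [(386.0, -270.0, 0.0), (483.0, -185.0, 147.0), (491.0, -184.0, 148.0)] [[84, 87, 92], [85, 88, 93]]
327 [(386.0, -276.0, 1.0), (483.0, -185.0, 152.0), (491.0, -185.0, 151.0)] [[84, 88, 93], [84, 86, 92]]
333 [(385.0, -281.0, 1.0), (483.0, -185.0, 155.0), (490.0, -184.0, 157.0)] [[52, 54, 61], [21, 22, 26]]
339 [(384.0, -288.0, -1.0), (483.0, -184.0, 160.0), (490.0, -183.0, 161.0)] [[16, 18, 22], [18, 20, 23]]
```

View pics/wrist4.png

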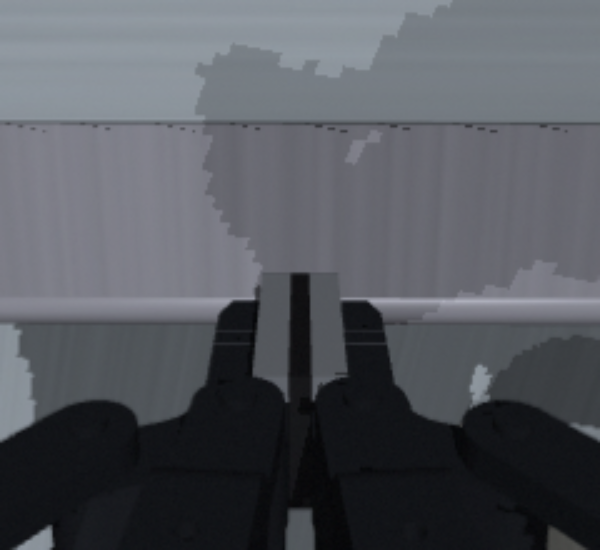

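```bash
python3 - <<'E'
from h import *
t=np.radians(11.8)
p,P=cloud("scene")
x=P[...,0];y=P[...,1];A=x*np.cos(t)+y*np.sin(t);B=-x*np.sin(t)+y*np.cos(t);Z=P[...,2]
m=(abs(A-.486)<.09)&(B<-.175)&(B>-.24)&(Z>.03)&(Z<.22)
for z in np.arange(.03,.2,.008):
    k=m&(Z>=z)&(Z<z+.008)
    if k.sum(): print(round(z,3),k.sum(),"A",np.percentile(A[k],[2,50,98]).round(3),"B",np.percentile(B[k],[2,50,98]).round(3), p[k].mean(0).round())
v,u=np.where(m);print(u.min(),u.max(),v.min(),v.max())
c=p[130:340,180:380];cv2.imwrite("pics/scene5.png",cv2.resize(c,None,fx=3,fy=2.85,interpolation=2)[...,::-1])
# near lid tilt
k=(abs(A-.45)<.04)&(B>-.2)&(B<-.04)&(Z>.09)&(Z<.16);print(np.polyfit(B[k],Z[k],1))
E
```

```text
0.03 124 A [0.413 0.486 0.572] B [-0.182 -0.178 -0.176] [69. 69. 71.]
0.038 96 A [0.413 0.494 0.572] B [-0.18  -0.178 -0.175] [70. 71. 73.]
0.046 119 A [0.414 0.493 0.572] B [-0.181 -0.178 -0.175] [70. 70. 72.]
0.054 111 A [0.413 0.503 0.569] B [-0.181 -0.178 -0.175] [67. 67. 69.]
0.062 120 A [0.414 0.493 0.573] B [-0.181 -0.178 -0.176] [64. 65. 67.]
0.07 124 A [0.414 0.497 0.572] B [-0.18  -0.178 -0.176] [65. 65. 67.]
0.078 116 A [0.414 0.488 0.573] B [-0.181 -0.178 -0.176] [64. 65. 67.]
0.086 26 A [0.442 0.525 0.569] B [-0.182 -0.179 -0.177] [68. 68. 70.]
0.094 4 A [0.558 0.559 0.562] B [-0.182 -0.18  -0.178] [83. 84. 86.]
0.102 14 A [0.431 0.532 0.565] B [-0.199 -0.196 -0.176] [85. 86. 88.]
0.11 375 A [0.416 0.507 0.572] B [-0.201 -0.19  -0.176] [114. 115. 119.]
0.118 17 A [0.463 0.489 0.551] B [-0.21  -0.206 -0.184] [76. 78. 80.]
0.126 29 A [0.473 0.49  0.499] B [-0.209 -0.205 -0.192] [53. 54. 55.]
0.134 27 A [0.47  0.492 0.499] B [-0.211 -0.206 -0.19 ] [51. 53. 54.]
0.142 32 A [0.472 0.49  0.499] B [-0.212 -0.206 -0.196] [49. 51. 52.]
0.15 18 A [0.47  0.483 0.498] B [-0.211 -0.206 -0.202] [40. 41. 42.]
0.158 48 A [0.455 0.483 0.515] B [-0.211 -0.208 -0.197] [39. 40. 42.]
0.166 93 A [0.448 0.489 0.519] B [-0.211 -0.207 -0.188] [33. 34. 36.]
0.174 58 A [0.442 0.486 0.524] B [-0.213 -0.208 -0.188] [38. 39. 41.]
0.182 75 A [0.44  0.481 0.529] B [-0.216 -0.209 -0.197] [30. 32. 34.]
0.19 91 A [0.43  0.479 0.537] B [-0.216 -0.209 -0.195] [31. 33. 34.]
0.198 98 A [0.426 0.492 0.546] B [-0.216 -0.208 -0.199] [37. 39. 41.]
250 313 196 259
[0.01106376 0.11678017]
```

View pics/scene5.png

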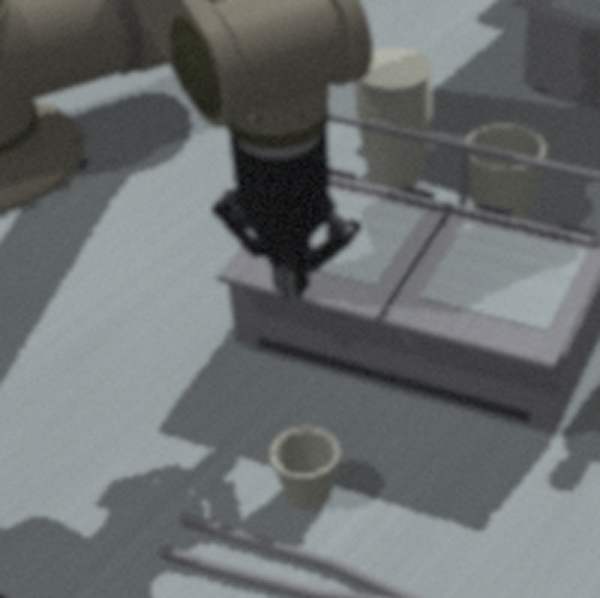

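The pictures show the fingertips ending at z ≈ 0.118, about 13 mm above the reported TCP. They are hovering over the lip edge, so the tool reads about 32 mm higher than the stated geometry implies. I'll back out, go lower, and check the tip height again with depth.

Request:
{"fn": "servo_tool", "kwargs": {
  "steps": [
    {"tx": 0.3,"ty": -1.5,"tz": 0,"yaw": 0,"claw": 0},
    {"tx": 0.4,"ty": -1.9,"tz": 0,"yaw": 0,"claw": 0},
    {"tx": 0,"ty": 0,"tz": 0,"yaw": 0,"claw": 0},
    {"tx": 0,"ty": 0,"tz": -1.8,"yaw": 0,"claw": 0},
    {"tx": 0,"ty": 0,"tz": -1.7,"yaw": 0,"claw": 0},
    {"tx": 0,"ty": 0,"tz": 0,"yaw": 0,"claw": 0}
  ]
}}

```text
time_s: 3.25
position: [0.5222, -0.1272, 0.0686]
tool_rot: [[-0.204, 0.979, -0.004], [0.979, 0.204, 0.002], [0.003, -0.003, -1.0]]
ft_force: [0.1, -0.4, -0.8]
grip_width: -0.0004
gripper_force: 0.0
```

```bash
cat > m.py <<'E'
from h import *
t=np.radians(11.8)
o=env.observe();q=o["position"];print("TCP a,b,z",q[0]*np.cos(t)+q[1]*np.sin(t),-q[0]*np.sin(t)+q[1]*np.cos(t),q[2],o["time_s"])
p,P=cloud("scene")
x=P[...,0];y=P[...,1];A=x*np.cos(t)+y*np.sin(t);B=-x*np.sin(t)+y*np.cos(t);Z=P[...,2]
def lids():
    for c in(.43,.545,.585,.7):
        k=(abs(A-c)<.012)&(B>-.22)&(B<.08)&(Z>.118)&(Z<.32)
        print("lid strip",c,k.sum(),np.percentile(Z[k],[50,99]).round(3) if k.sum() else "", np.polyfit(Z[k],B[k],1).round(3) if k.sum()>10 else "")
E
python3 - <<'E'
from m import *
m=(abs(A-.486)<.06)&(B<-.21)&(B>-.26)&(Z>.03)&(Z<.16)
for z in np.arange(.03,.16,.008):
    k=m&(Z>=z)&(Z<z+.008)
    if k.sum(): print(round(z,3),k.sum(),"A",np.percentile(A[k],[2,98]).round(3),"B",np.percentile(B[k],[2,50,98]).round(3))
E
```

```text
TCP a,b,z 0.4851219802087621 -0.23127391008002265 0.06862143082250224 3.25
0.078 10 A [0.473 0.492] B [-0.244 -0.242 -0.236]
0.086 21 A [0.471 0.497] B [-0.245 -0.24  -0.229]
0.094 27 A [0.47  0.497] B [-0.245 -0.24  -0.228]
0.102 29 A [0.472 0.498] B [-0.245 -0.239 -0.228]
0.11 14 A [0.473 0.496] B [-0.243 -0.242 -0.238]
0.118 30 A [0.459 0.5  ] B [-0.246 -0.243 -0.235]
0.126 69 A [0.452 0.515] B [-0.247 -0.243 -0.223]
0.134 75 A [0.447 0.52 ] B [-0.247 -0.243 -0.222]
0.142 74 A [0.437 0.529] B [-0.25  -0.244 -0.225]
0.15 76 A [0.435 0.535] B [-0.251 -0.244 -0.229]
0.158 21 A [0.431 0.538] B [-0.25  -0.245 -0.24 ]
```

Request:
{"fn": "servo_tool", "kwargs": {
  "steps": [
    {"tx": -0.16,"ty": 0.8,"tz": 0.6,"yaw": 0,"claw": 0},
    {"tx": -0.16,"ty": 0.8,"tz": 0.4,"yaw": 0,"claw": 0},
    {"tx": -0.06,"ty": 0.3,"tz": 0,"yaw": 0,"claw": 0},
    {"tx": -0.04,"ty": 0.2,"tz": 0,"yaw": 0,"claw": 0},
    {"tx": 0,"ty": 0,"tz": 0,"yaw": 0,"claw": 0}
  ]
}}

```text
time_s: 3.8
position: [0.5194, -0.1062, 0.0811]
tool_rot: [[-0.205, 0.979, 0.002], [0.979, 0.205, -0.001], [-0.002, 0.001, -1.0]]
ft_force: [1.0, -2.1, 0.7]
grip_width: -0.0004
gripper_force: 1.1
```

Request:
{"fn": "servo_tool", "kwargs": {
  "steps": [
    {"tx": -0.02,"ty": 0.1,"tz": 0,"yaw": 0,"claw": 0},
    {"tx": 0,"ty": 0,"tz": 0,"yaw": 0,"claw": 0}
  ]
}}

```text
time_s: 4.0
position: [0.5194, -0.1061, 0.081]
tool_rot: [[-0.204, 0.979, 0.002], [0.979, 0.204, -0.002], [-0.003, 0.001, -1.0]]
ft_force: [-0.2, -6.7, 4.7]
grip_width: -0.0002
gripper_force: 3.0
```

Request:
{"fn": "servo_tool", "kwargs": {
  "steps": [
    {"tx": -0.02,"ty": 0.08,"tz": 0.2,"yaw": 0,"claw": 0},
    {"tx": 0,"ty": 0,"tz": 0.3,"yaw": 0,"claw": 0},
    {"tx": -0.01,"ty": 0.03,"tz": 0.5,"yaw": 0,"claw": 0}
  ]
}}

```text
time_s: 4.3
position: [0.5193, -0.1058, 0.0906]
tool_rot: [[-0.204, 0.979, 0.002], [0.979, 0.204, -0.003], [-0.004, 0.001, -1.0]]
ft_force: [3.7, -10.2, -1.1]
grip_width: -0.0003
gripper_force: 5.4
```

```bash
python3 - <<'E'
from m import *
lids()
E
```

```text
TCP a,b,z 0.4867119742780455 -0.2097801329006883 0.09056690204463097 4.3
lid strip 0.43 118 [0.158 0.202] [-1.008  0.037]
lid strip 0.545 385 [0.122 0.2  ] [-0.521 -0.068]
lid strip 0.585 58 [0.119 0.169] [ 2.404 -0.393]
lid strip 0.7 86 [0.13  0.167] [ 2.163 -0.34 ]
```

The near lid is rising with the fingers, with about 10 N of push and no slip. I'll follow the arc.

Request:
{"fn": "servo_tool", "kwargs": {
  "steps": [
    {"tx": -0.02,"ty": 0.09,"tz": 0.8,"yaw": 0,"claw": 0},
    {"tx": -0.02,"ty": 0.08,"tz": 0.8,"yaw": 0,"claw": 0},
    {"tx": -0.02,"ty": 0.1,"tz": 0.7,"yaw": 0,"claw": 0},
    {"tx": -0.02,"ty": 0.12,"tz": 0.6,"yaw": 0,"claw": 0},
    {"tx": -0.03,"ty": 0.15,"tz": 0.6,"yaw": 0,"claw": 0}
  ]
}}

```text
time_s: 4.85
position: [0.5184, -0.1008, 0.1262]
tool_rot: [[-0.204, 0.979, 0.003], [0.979, 0.204, -0.004], [-0.005, 0.002, -1.0]]
ft_force: [1.9, -11.5, 1.2]
grip_width: 0.0002
gripper_force: 6.2
```

```bash
cat >> m.py <<'E'
def edge(c):
    k=(abs(A-c)<.05)&(abs(A-c)>.03)&(B>-.21)&(B<.08)&(Z>.11)&(Z<.32)&(p.mean(2)>75)
    for z in np.arange(.112,.31,.012):
        j=k&(Z>=z)&(Z<z+.012)
        if j.sum(): print(round(z,3),j.sum(),np.percentile(B[j],[5,50,95]).round(3))
E
python3 - <<'E'
from m import *
edge(.51)
E
```

```text
TCP a,b,z 0.48678514878681667 -0.2046837274310963 0.1262008245091625 4.85
0.112 62 [-0.049 -0.034 -0.022]
0.124 97 [-0.095 -0.07  -0.05 ]
0.136 83 [-0.143 -0.123 -0.1  ]
0.148 86 [-0.193 -0.169 -0.143]
0.16 34 [-0.192  0.005  0.009]
0.22 10 [-0.208 -0.199 -0.193]
0.232 2 [-0.207 -0.206 -0.204]
```

The near lid is at about 15°, and the contact is 19 mm above the tips. Continuing the arc to about 44°.

Request:
{"fn": "servo_tool", "kwargs": {
  "steps": [
    {"tx": -0.05,"ty": 0.25,"tz": 0.92,"yaw": 0,"claw": 0},
    {"tx": -0.06,"ty": 0.29,"tz": 0.9,"yaw": 0,"claw": 0},
    {"tx": -0.07,"ty": 0.34,"tz": 0.89,"yaw": 0,"claw": 0},
    {"tx": -0.08,"ty": 0.38,"tz": 0.87,"yaw": 0,"claw": 0},
    {"tx": -0.09,"ty": 0.43,"tz": 0.84,"yaw": 0,"claw": 0},
    {"tx": -0.1,"ty": 0.48,"tz": 0.82,"yaw": 0,"claw": 0},
    {"tx": -0.11,"ty": 0.51,"tz": 0.8,"yaw": 0,"claw": 0},
    {"tx": -0.12,"ty": 0.56,"tz": 0.76,"yaw": 0,"claw": 0},
    {"tx": -0.12,"ty": 0.59,"tz": 0.74,"yaw": 0,"claw": 0},
    {"tx": -0.13,"ty": 0.64,"tz": 0.7,"yaw": 0,"claw": 0}
  ]
}}

```text
time_s: 5.9
position: [0.5092, -0.0557, 0.2095]
tool_rot: [[-0.203, 0.979, 0.004], [0.979, 0.203, -0.004], [-0.005, 0.003, -1.0]]
ft_force: [1.9, -7.7, 5.4]
grip_width: -0.0003
gripper_force: 3.5
```

```bash
python3 - <<'E'
from m import *
edge(.51)
E
```

```text
TCP a,b,z 0.48701096458295934 -0.15859634888168866 0.2094568917228684 5.9
0.112 4 [-0.179 -0.103 -0.027]
0.124 1 [-0.037 -0.037 -0.037]
0.136 1 [-0.05 -0.05 -0.05]
0.148 2 [0.005 0.006 0.006]
0.16 29 [0.002 0.006 0.009]
0.22 5 [-0.169 -0.166 -0.164]
0.232 21 [-0.165 -0.146 -0.143]
0.256 1 [-0.172 -0.172 -0.172]
0.304 4 [-0.161 -0.156 -0.155]
```

Depth puts the near lid at about 44°, with the lip at b −0.147, z 0.24. Continuing to about 80°.

Request:
{"fn": "servo_tool", "kwargs": {
  "steps": [
    {"tx": -0.14,"ty": 0.67,"tz": 0.67,"yaw": 0,"claw": 0},
    {"tx": -0.15,"ty": 0.7,"tz": 0.63,"yaw": 0,"claw": 0},
    {"tx": -0.15,"ty": 0.73,"tz": 0.6,"yaw": 0,"claw": 0},
    {"tx": -0.16,"ty": 0.76,"tz": 0.55,"yaw": 0,"claw": 0},
    {"tx": -0.17,"ty": 0.79,"tz": 0.51,"yaw": 0,"claw": 0},
    {"tx": -0.17,"ty": 0.81,"tz": 0.47,"yaw": 0,"claw": 0},
    {"tx": -0.17,"ty": 0.83,"tz": 0.42,"yaw": 0,"claw": 0},
    {"tx": -0.18,"ty": 0.85,"tz": 0.38,"yaw": 0,"claw": 0},
    {"tx": -0.18,"ty": 0.87,"tz": 0.34,"yaw": 0,"claw": 0},
    {"tx": -0.18,"ty": 0.89,"tz": 0.28,"yaw": 0,"claw": 0},
    {"tx": -0.16,"ty": 0.75,"tz": 0.2,"yaw": 0,"claw": 0},
    {"tx": -0.12,"ty": 0.6,"tz": 0.1,"yaw": 0,"claw": 0}
  ]
}}

```text
time_s: 7.15
position: [0.4886, 0.0394, 0.2595]
tool_rot: [[-0.205, 0.979, 0.0], [0.979, 0.205, 0.0], [0.0, 0.0, -1.0]]
ft_force: [0.4, -0.8, -0.1]
grip_width: -0.0003
gripper_force: 0.2
```

```bash
python3 - <<'E'
from m import *
edge(.51)
E
```

```text
TCP a,b,z 0.4863604629296889 -0.06130697985456772 0.25952076011048375 7.15
0.112 10 [-0.179 -0.023 -0.017]
0.16 8 [0.002 0.006 0.01 ]
0.28 13 [-0.052 -0.049 -0.046]
0.292 6 [-0.054 -0.049 -0.047]
0.304 2 [-0.075 -0.073 -0.072]
```

Request:
{"fn": "servo_tool", "kwargs": {
  "steps": [
    {"tx": -0.12,"ty": 0.6,"tz": 0,"yaw": 0,"claw": 0},
    {"tx": -0.12,"ty": 0.6,"tz": 0,"yaw": 0,"claw": 0},
    {"tx": -0.12,"ty": 0.6,"tz": 0,"yaw": 0,"claw": 0},
    {"tx": -0.12,"ty": 0.6,"tz": 0,"yaw": 0,"claw": 0},
    {"tx": -0.12,"ty": 0.6,"tz": 0,"yaw": 0,"claw": 0},
    {"tx": -0.12,"ty": 0.6,"tz": 0,"yaw": 0,"claw": 0},
    {"tx": -0.12,"ty": 0.6,"tz": 0,"yaw": 0,"claw": 0},
    {"tx": -0.12,"ty": 0.6,"tz": 0,"yaw": 0,"claw": 0},
    {"tx": -0.12,"ty": 0.6,"tz": 0,"yaw": 0,"claw": 0},
    {"tx": -0.12,"ty": 0.6,"tz": 0,"yaw": 0,"claw": 0},
    {"tx": -0.12,"ty": 0.6,"tz": 0,"yaw": 0,"claw": 0},
    {"tx": 0,"ty": 0,"tz": 0,"yaw": 0,"claw": 0}
  ]
}}

```text
time_s: 8.4
position: [0.4754, 0.1054, 0.2593]
tool_rot: [[-0.205, 0.979, -0.0], [0.979, 0.205, 0.0], [0.0, 0.0, -1.0]]
ft_force: [0.3, -0.4, 0.3]
grip_width: -0.0001
gripper_force: 0.0
```

```bash
python3 - <<'E'
from m import *
edge(.51)
E
```

```text
TCP a,b,z 0.4869069627194353 0.005953242687606386 0.2593312782270803 8.4
0.112 26 [-0.019 -0.017 -0.014]
0.124 59 [-0.019 -0.014 -0.009]
0.136 60 [-0.014 -0.009 -0.005]
0.148 56 [-0.01  -0.005 -0.001]
0.16 62 [-0.005 -0.     0.005]
0.172 65 [0.    0.004 0.008]
0.184 63 [0.004 0.009 0.013]
0.196 64 [0.008 0.013 0.017]
0.208 60 [0.012 0.017 0.022]
0.22 61 [0.017 0.021 0.025]
0.232 41 [0.02  0.025 0.028]
0.244 7 [0.026 0.028 0.029]
0.28 16 [0.037 0.04  0.043]
0.304 1 [-0.003 -0.003 -0.003]
```

The near lid leans at 110° on its rail (slope 0.36 from depth) and stays there. Moving to the standoff in front of the far lid.

Request:
{"fn": "servo_tool", "kwargs": {
  "steps": [
    {"tx": 0.6,"ty": -2.9,"tz": 0,"yaw": 0,"claw": 0},
    {"tx": 0.6,"ty": -3.0,"tz": 0,"yaw": 0,"claw": 0},
    {"tx": 2.4,"ty": -1.9,"tz": 0,"yaw": 0,"claw": 0},
    {"tx": 2.4,"ty": -1.9,"tz": 0,"yaw": 0,"claw": 0},
    {"tx": 2.4,"ty": -1.9,"tz": 0,"yaw": 0,"claw": 0},
    {"tx": 2.4,"ty": -1.9,"tz": 0,"yaw": 0,"claw": 0},
    {"tx": 2.4,"ty": -1.9,"tz": 0,"yaw": 0,"claw": 0},
    {"tx": 2.4,"ty": -1.9,"tz": 0,"yaw": 0,"claw": 0},
    {"tx": 2.4,"ty": -1.9,"tz": 0,"yaw": 0,"claw": 0},
    {"tx": 2.3,"ty": -1.7,"tz": 0,"yaw": 0,"claw": 0},
    {"tx": 0,"ty": 0,"tz": 0,"yaw": 0,"claw": 0},
    {"tx": 0,"ty": 0,"tz": -3,"yaw": 0,"claw": 0},
    {"tx": 0,"ty": 0,"tz": -3,"yaw": 0,"claw": 0},
    {"tx": 0,"ty": 0,"tz": -3,"yaw": 0,"claw": 0},
    {"tx": 0,"ty": 0,"tz": -3,"yaw": 0,"claw": 0},
    {"tx": 0,"ty": 0,"tz": -3,"yaw": 0,"claw": 0},
    {"tx": 0,"ty": 0,"tz": -3,"yaw": 0,"claw": 0},
    {"tx": 0,"ty": 0,"tz": 0,"yaw": 0,"claw": 0}
  ]
}}

```text
time_s: 10.25
position: [0.6762, -0.1035, 0.0753]
tool_rot: [[-0.204, 0.979, -0.008], [0.979, 0.205, 0.003], [0.004, -0.007, -1.0]]
ft_force: [-0.4, -0.3, 0.3]
grip_width: 0.0001
gripper_force: 0.0
```

```bash
python3 - <<'E'
from m import *
m=(abs(A-.6425)<.06)&(B<-.21)&(B>-.27)&(Z>.03)&(Z<.14)
for z in np.arange(.03,.14,.012):
    k=m&(Z>=z)&(Z<z+.012)
    if k.sum(): print(round(z,3),k.sum(),"A",np.percentile(A[k],[2,98]).round(3),"B",np.percentile(B[k],[2,50,98]).round(3))
edge(.51)
E
```

```text
TCP a,b,z 0.6407474752995591 -0.2395671348139472 0.0752576674105558 10.25
0.078 3 A [0.638 0.646] B [-0.25 -0.25 -0.25]
0.09 33 A [0.627 0.652] B [-0.254 -0.25  -0.234]
0.102 43 A [0.627 0.653] B [-0.252 -0.249 -0.235]
0.114 38 A [0.627 0.653] B [-0.253 -0.249 -0.243]
0.126 76 A [0.609 0.67 ] B [-0.255 -0.251 -0.236]
0.138 21 A [0.604 0.67 ] B [-0.255 -0.252 -0.233]
0.112 2 [-0.18  -0.179 -0.178]
0.268 6 [0.039 0.04  0.042]
0.28 15 [0.037 0.04  0.043]
```

Request:
{"fn": "servo_tool", "kwargs": {
  "steps": [
    {"tx": -0.2,"ty": 1.0,"tz": 0.2,"yaw": 0,"claw": 0},
    {"tx": -0.2,"ty": 1.0,"tz": 0,"yaw": 0,"claw": 0},
    {"tx": -0.1,"ty": 0.5,"tz": 0,"yaw": 0,"claw": 0},
    {"tx": -0.06,"ty": 0.3,"tz": 0,"yaw": 0,"claw": 0},
    {"tx": -0.02,"ty": 0.1,"tz": 0,"yaw": 0,"claw": 0},
    {"tx": 0,"ty": 0,"tz": 0,"yaw": 0,"claw": 0}
  ]
}}

```text
time_s: 10.9
position: [0.6728, -0.0752, 0.0815]
tool_rot: [[-0.205, 0.979, 0.0], [0.979, 0.205, -0.0], [-0.0, 0.0, -1.0]]
ft_force: [-0.5, 0.2, 0.7]
grip_width: -0.0002
gripper_force: 0.0
```

Request:
{"fn": "servo_tool", "kwargs": {
  "steps": [
    {"tx": -0.03,"ty": 0.15,"tz": 0,"yaw": 0,"claw": 0},
    {"tx": -0.02,"ty": 0.1,"tz": 0,"yaw": 0,"claw": 0},
    {"tx": 0,"ty": 0,"tz": 0,"yaw": 0,"claw": 0}
  ]
}}

```text
time_s: 11.2
position: [0.6726, -0.0745, 0.0814]
tool_rot: [[-0.204, 0.979, 0.001], [0.979, 0.204, -0.003], [-0.003, 0.0, -1.0]]
ft_force: [1.9, -6.3, -0.6]
grip_width: 0.0003
gripper_force: 3.2
```

The contact is the same as before, so I'll run the same lift.

Request:
{"fn": "servo_tool", "kwargs": {
  "steps": [
    {"tx": -0.02,"ty": 0.1,"tz": 0.2,"yaw": 0,"claw": 0},
    {"tx": 0,"ty": 0,"tz": 0.3,"yaw": 0,"claw": 0},
    {"tx": -0.01,"ty": 0.03,"tz": 0.5,"yaw": 0,"claw": 0},
    {"tx": -0.02,"ty": 0.09,"tz": 0.8,"yaw": 0,"claw": 0},
    {"tx": -0.02,"ty": 0.08,"tz": 0.8,"yaw": 0,"claw": 0},
    {"tx": -0.02,"ty": 0.1,"tz": 0.7,"yaw": 0,"claw": 0},
    {"tx": -0.02,"ty": 0.12,"tz": 0.6,"yaw": 0,"claw": 0},
    {"tx": -0.03,"ty": 0.15,"tz": 0.6,"yaw": 0,"claw": 0}
  ]
}}

```text
time_s: 12.0
position: [0.6716, -0.0691, 0.1271]
tool_rot: [[-0.202, 0.979, 0.002], [0.979, 0.202, -0.005], [-0.005, 0.001, -1.0]]
ft_force: [1.3, -11.5, 0.6]
grip_width: 0.0001
gripper_force: 5.6
```

```bash
python3 - <<'E'
from m import *
edge(.665)
E
```

```text
TCP a,b,z 0.6432345669088452 -0.2049752585311984 0.12708543886340395 12.0
0.112 36 [-0.051 -0.038 -0.025]
0.124 72 [-0.099 -0.077 -0.053]
0.136 72 [-0.147 -0.125 -0.1  ]
0.148 83 [-0.194 -0.17  -0.145]
0.16 45 [-0.195  0.003  0.008]
0.22 8 [-0.206 -0.197 -0.194]
0.232 6 [-0.207 -0.205 -0.198]
```

The far lid is at about 15°, the same state as the near lid was. I'll run the same arc on to about 80°.

Request:
{"fn": "servo_tool", "kwargs": {
  "steps": [
    {"tx": -0.05,"ty": 0.25,"tz": 0.92,"yaw": 0,"claw": 0},
    {"tx": -0.06,"ty": 0.29,"tz": 0.9,"yaw": 0,"claw": 0},
    {"tx": -0.07,"ty": 0.34,"tz": 0.89,"yaw": 0,"claw": 0},
    {"tx": -0.08,"ty": 0.38,"tz": 0.87,"yaw": 0,"claw": 0},
    {"tx": -0.09,"ty": 0.43,"tz": 0.84,"yaw": 0,"claw": 0},
    {"tx": -0.1,"ty": 0.48,"tz": 0.82,"yaw": 0,"claw": 0},
    {"tx": -0.11,"ty": 0.51,"tz": 0.8,"yaw": 0,"claw": 0},
    {"tx": -0.12,"ty": 0.56,"tz": 0.76,"yaw": 0,"claw": 0},
    {"tx": -0.12,"ty": 0.59,"tz": 0.74,"yaw": 0,"claw": 0},
    {"tx": -0.13,"ty": 0.64,"tz": 0.7,"yaw": 0,"claw": 0}
  ]
}}

```text
time_s: 13.05
position: [0.6623, -0.0237, 0.2106]
tool_rot: [[-0.202, 0.979, 0.004], [0.979, 0.202, -0.004], [-0.005, 0.003, -1.0]]
ft_force: [1.2, -8.9, 5.9]
grip_width: 0.0003
gripper_force: 4.0
```

Request:
{"fn": "servo_tool", "kwargs": {
  "steps": [
    {"tx": -0.14,"ty": 0.67,"tz": 0.67,"yaw": 0,"claw": 0},
    {"tx": -0.15,"ty": 0.7,"tz": 0.63,"yaw": 0,"claw": 0},
    {"tx": -0.15,"ty": 0.73,"tz": 0.6,"yaw": 0,"claw": 0},
    {"tx": -0.16,"ty": 0.76,"tz": 0.55,"yaw": 0,"claw": 0},
    {"tx": -0.17,"ty": 0.79,"tz": 0.51,"yaw": 0,"claw": 0},
    {"tx": -0.17,"ty": 0.81,"tz": 0.47,"yaw": 0,"claw": 0},
    {"tx": -0.17,"ty": 0.83,"tz": 0.42,"yaw": 0,"claw": 0},
    {"tx": -0.18,"ty": 0.85,"tz": 0.38,"yaw": 0,"claw": 0},
    {"tx": -0.18,"ty": 0.87,"tz": 0.34,"yaw": 0,"claw": 0},
    {"tx": -0.18,"ty": 0.89,"tz": 0.28,"yaw": 0,"claw": 0},
    {"tx": -0.16,"ty": 0.75,"tz": 0.2,"yaw": 0,"claw": 0},
    {"tx": -0.12,"ty": 0.6,"tz": 0.1,"yaw": 0,"claw": 0}
  ]
}}

```text
time_s: 14.25
position: [0.6421, 0.0719, 0.2604]
tool_rot: [[-0.205, 0.979, 0.0], [0.979, 0.205, 0.0], [0.0, 0.0, -1.0]]
ft_force: [0.3, -0.7, 0.2]
grip_width: -0.0002
gripper_force: 0.2
```

```bash
python3 - <<'E'
from m import *
edge(.665)
E
```

```text
TCP a,b,z 0.6432339980773017 -0.060929759015175694 0.2604295410134571 14.25
0.112 4 [-0.156 -0.021 -0.019]
0.16 4 [0.005 0.006 0.008]
0.172 1 [-0.031 -0.031 -0.031]
0.232 1 [-0.04 -0.04 -0.04]
0.28 16 [-0.051 -0.049 -0.045]
0.292 9 [-0.052 -0.049 -0.045]
```

Request:
{"fn": "servo_tool", "kwargs": {
  "steps": [
    {"tx": -0.12,"ty": 0.6,"tz": 0,"yaw": 0,"claw": 0},
    {"tx": -0.12,"ty": 0.6,"tz": 0,"yaw": 0,"claw": 0},
    {"tx": -0.12,"ty": 0.6,"tz": 0,"yaw": 0,"claw": 0},
    {"tx": -0.12,"ty": 0.6,"tz": 0,"yaw": 0,"claw": 0},
    {"tx": -0.12,"ty": 0.6,"tz": 0,"yaw": 0,"claw": 0},
    {"tx": -0.12,"ty": 0.6,"tz": 0,"yaw": 0,"claw": 0},
    {"tx": -0.12,"ty": 0.6,"tz": 0,"yaw": 0,"claw": 0},
    {"tx": -0.12,"ty": 0.6,"tz": 0,"yaw": 0,"claw": 0},
    {"tx": -0.12,"ty": 0.6,"tz": 0,"yaw": 0,"claw": 0},
    {"tx": -0.12,"ty": 0.6,"tz": 0,"yaw": 0,"claw": 0},
    {"tx": -0.12,"ty": 0.6,"tz": 0,"yaw": 0,"claw": 0},
    {"tx": 0,"ty": 0,"tz": 0,"yaw": 0,"claw": 0}
  ]
}}

```text
time_s: 15.5
position: [0.6289, 0.1379, 0.2603]
tool_rot: [[-0.205, 0.979, 0.0], [0.979, 0.205, 0.0], [0.0, 0.0, -1.0]]
ft_force: [0.1, -0.1, -0.3]
grip_width: 0.0
gripper_force: 0.0
```

Request:
{"fn": "servo_tool", "kwargs": {
  "steps": [
    {"tx": 0.5,"ty": -2.5,"tz": 0,"yaw": 0,"claw": 0},
    {"tx": 0.6,"ty": -3.0,"tz": 0,"yaw": 0,"claw": 0},
    {"tx": 0.6,"ty": -3.0,"tz": 0,"yaw": 0,"claw": 0},
    {"tx": 0.6,"ty": -3.0,"tz": 0.5,"yaw": 0,"claw": 0},
    {"tx": 0,"ty": 0,"tz": 0,"yaw": 0,"claw": 0},
    {"tx": 0,"ty": 0,"tz": 0,"yaw": 0,"claw": 0}
  ]
}}

```text
time_s: 16.1
position: [0.6521, 0.0216, 0.2651]
tool_rot: [[-0.203, 0.979, -0.0], [0.979, 0.203, 0.0], [0.0, 0.0, -1.0]]
ft_force: [-0.3, 0.4, -0.3]
grip_width: 0.0
gripper_force: 0.0
```

```bash
python3 - <<'E'
from m import *
edge(.51);print();edge(.665)
cv2.imwrite("pics/final.png",p[...,::-1])
E
```

```text
TCP a,b,z 0.642784318943045 -0.11217974593455586 0.26513857759980936 16.1
0.112 34 [-0.18  -0.017 -0.014]
0.124 62 [-0.019 -0.014 -0.009]
0.136 53 [-0.013 -0.01  -0.006]
0.148 59 [-0.01  -0.006 -0.001]
0.16 61 [-0.005 -0.001  0.004]
0.172 61 [-0.001  0.003  0.008]
0.184 69 [0.003 0.007 0.012]
0.196 56 [0.008 0.012 0.017]
0.208 67 [0.012 0.017 0.022]
0.22 48 [0.018 0.021 0.024]
0.232 39 [0.021 0.025 0.03 ]
0.244 30 [0.025 0.029 0.034]
0.256 35 [0.031 0.034 0.039]
0.268 28 [0.034 0.039 0.042]
0.28 16 [0.035 0.039 0.043]

0.112 28 [-0.179 -0.018 -0.014]
0.124 45 [-0.018 -0.014 -0.01 ]
0.136 55 [-0.014 -0.009 -0.004]
0.148 49 [-0.01  -0.006 -0.002]
0.16 31 [-0.004 -0.001  0.003]
0.172 32 [-0.     0.004  0.007]
0.184 31 [0.003 0.008 0.013]
0.196 18 [0.007 0.012 0.015]
0.208 11 [0.011 0.016 0.018]
0.22 1 [0.021 0.021 0.021]
0.232 8 [0.021 0.025 0.028]
0.244 16 [0.026 0.03  0.035]
0.256 19 [0.031 0.035 0.037]
0.268 1 [-0.123 -0.123 -0.123]
0.28 18 [0.033 0.041 0.045]
```

View pics/final.png

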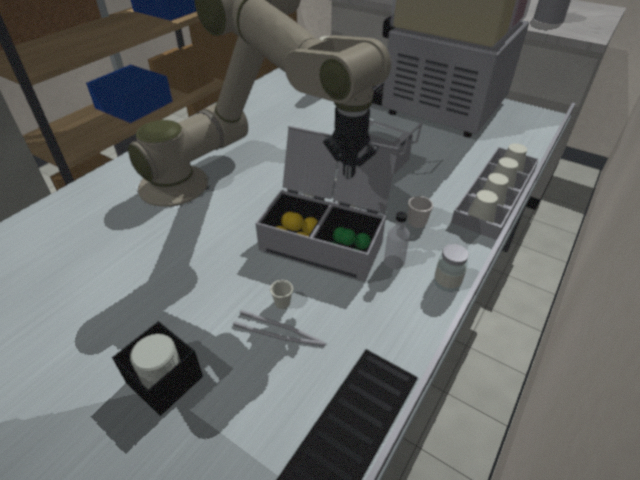

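Both lids (pixels 285–390, 130–210) lean back on the rail. The taster (282,292), tongs (278,328), syrup bottle (398,240) and the cup visible at (418,210) stand where they did, and the gripper is clear of everything. Handing in.

```bash
python3 -c "
from rig import env
print(env.close_job())"
```

```text
the job is handed in; nothing more can be done
None
```

Both caddy lids were pushed past upright and lean back on the rest rail at about 110°, and the job was handed in at about 16 s; the tool only yaws, so the outside of the shut fingers pushed against the lip edge, not from under it. I saw nothing else move, though the lids hid the cups behind them in the last picture and I did not check the straw box up close.

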